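Re-rack the extrusion dies in reverse order

TASK

Move the four steel extrusion dies from the black trays on the plywood board into the four pockets of the lime-green rack, one standing upright in each pocket, in reverse order: the die at the left end of the row goes into the right-end pocket, the second from the left into the second from the right, and so on. Do not knock any die over, and leave the motor, the spool and the screwdriver where they are.

Things in the scene. Friction and masses are not known exactly. Their poses are not given: they have to be found in the camera images.
- die_a_center (a point): steel extrusion die with a pointed nose: foot disc 42 dia x 8 high, round body 32 dia up to 44, then a cone narrowing to 12 dia at the top; 62 tall; 0.3 kg. Grip the 32 mm body. All sizes in mm. This point is on its axis, half-way up (31 mm above its underside); z is its upright axis. Loose, starts standing upright on tray_a, up to 4 mm off the tray's centre.
- die_b_center (a point): steel extrusion die, a stout plain drum: 42 dia up to 44 high, with a small 18 dia boss on top; 54 tall; 0.4 kg. Grip the 42 mm drum. All sizes in mm. This point is on its axis, half-way up (27 mm above its underside); z is its upright axis. Loose, starts standing upright on tray_b, up to 4 mm off the tray's centre.
- die_c_center (a point): steel extrusion die, slim: foot disc 42 dia x 8 high, stem 22 dia up to 58, collar 30 dia on top; 70 tall; 0.25 kg. Grip the 22 mm stem. All sizes in mm. This point is on its axis, half-way up (35 mm above its underside); z is its upright axis. Loose, starts standing upright on tray_c, up to 4 mm off the tray's centre.
- die_d_center (a point): steel extrusion die with a hexagonal shank: foot disc 42 dia x 8 high, hexagon 35 across flats (40 across corners) up to 46, 14 dia nozzle tip on top; 58 tall; 0.32 kg. Grip the hexagon; it may turn to its flats. All sizes in mm. This point is on its axis, half-way up (29 mm above its underside); z is its upright axis. Loose, starts standing upright on tray_d, up to 4 mm off the tray's centre.
- board: Plywood board, fixed, 94 (x) x 312 (y) x 8 mm high, carrying the starting row of four black trays. Origin: centre of its underside, on the table. The row runs along its y; tray centres lie at y = +111, +37, -37 and -111 mm and x = 0. It may lie nearer to the robot than the rack, or farther.
- tray_a: Black square tray fixed on the board, the one on which die_a starts. The four trays are alike and differ only in position in the row, which changes from start to start. 66 x 66 mm, floor 4 mm thick, 3 mm walls rising to 8 mm above its underside. Origin: centre of its underside (8 mm above the table).
- tray_b: Black square tray fixed on the board, the one on which die_b starts. The four trays are alike and differ only in position in the row, which changes from start to start. 66 x 66 mm, floor 4 mm thick, 3 mm walls rising to 8 mm above its underside. Origin: centre of its underside (8 mm above the table).
- tray_c: Black square tray fixed on the board, the one on which die_c starts. The four trays are alike and differ only in position in the row, which changes from start to start. 66 x 66 mm, floor 4 mm thick, 3 mm walls rising to 8 mm above its underside. Origin: centre of its underside (8 mm above the table).
- tray_d: Black square tray fixed on the board, the one on which die_d starts. The four trays are alike and differ only in position in the row, which changes from start to start. 66 x 66 mm, floor 4 mm thick, 3 mm walls rising to 8 mm above its underside. Origin: centre of its underside (8 mm above the table).
- rack: Lime-green printed rack, fixed, 74 (x) x 308 (y) mm: four empty square pockets in a row along its y (to the robot's left, nearly parallel to the board, 150 mm or more from it). Origin: centre of its underside, on the table. Pocket centres: x = 0, y = +111, +37, -37, -111 mm; each 62 x 62 mm inside, floor 6 mm and walls 11 mm above the table. 74 mm pitch: fingers best close across the row.
- motor: Bystander: loose square stepper motor, 42 x 42 x 44 mm with a 5 mm shaft up to 66 mm, black and aluminium, to the left of board and rack seen from the robot. Origin: centre of its underside.
- spool: Bystander: loose empty black spool lying flat, right of board and rack seen from the robot, 90 mm dia, 42 mm high. Origin: centre of its underside.
- driver: Bystander: loose screwdriver lying on the table right of board and rack seen from the robot, about 200 mm long. Origin: on the table under it.
Not all that is in view belongs to the job. What is shaped like the part that bears die_a_center but pink or yellow is not meant.

How it is judged (in metres and radians):
At the end, for the whole second after the job is handed in: Each die stands upright (within 0.1 rad) and still (under 0.02 m/s) on the floor of its own rack pocket (centre within 15 mm of the pocket's centre along and across the rack, height within 5 mm), and the order along the rack's y is the reverse of the starting order along the board's y (((y of tray_a in the frame of board between 0.091 and 0.131 m and y of die_a_center in the frame of rack between -0.126 and -0.096 m) or (y of tray_a in the frame of board between 0.017 and 0.057 m and y of die_a_center in the frame of rack between -0.052 and -0.022 m) or (y of tray_a in the frame of board between -0.057 and -0.017 m and y of die_a_center in the frame of rack between 0.022 and 0.052 m) or (y of tray_a in the frame of board between -0.131 and -0.091 m and y of die_a_center in the frame of rack between 0.096 and 0.126 m)) and x of die_a_center in the frame of rack between -0.015 and 0.015 m and z of die_a_center in the frame of rack between 0.032 and 0.042 m and angle between each of die_a_center, die_b_center, die_c_center, die_d_center's own z axis and vertical below 0.1 rad and linear speed of each of die_a, die_b, die_c, die_d below 0.02 m/s and ((y of tray_b in the frame of board between 0.091 and 0.131 m and y of die_b_center in the frame of rack between -0.126 and -0.096 m) or (y of tray_b in the frame of board between 0.017 and 0.057 m and y of die_b_center in the frame of rack between -0.052 and -0.022 m) or (y of tray_b in the frame of board between -0.057 and -0.017 m and y of die_b_center in the frame of rack between 0.022 and 0.052 m) or (y of tray_b in the frame of board between -0.131 and -0.091 m and y of die_b_center in the frame of rack between 0.096 and 0.126 m)) and x of die_b_center in the frame of rack between -0.015 and 0.015 m and z of die_b_center in the frame of rack between 0.028 and 0.038 m and ((y of tray_c in the frame of board between 0.091 and 0.131 m and y of die_c_center in the frame of rack between -0.126 and -0.096 m) or (y of tray_c in the frame of board between 0.017 and 0.057 m and y of die_c_center in the frame of rack between -0.052 and -0.022 m) or (y of tray_c in the frame of board between -0.057 and -0.017 m and y of die_c_center in the frame of rack between 0.022 and 0.052 m) or (y of tray_c in the frame of board between -0.131 and -0.091 m and y of die_c_center in the frame of rack between 0.096 and 0.126 m)) and x of die_c_center in the frame of rack between -0.015 and 0.015 m and z of die_c_center in the frame of rack between 0.036 and 0.046 m and ((y of tray_d in the frame of board between 0.091 and 0.131 m and y of die_d_center in the frame of rack between -0.126 and -0.096 m) or (y of tray_d in the frame of board between 0.017 and 0.057 m and y of die_d_center in the frame of rack between -0.052 and -0.022 m) or (y of tray_d in the frame of board between -0.057 and -0.017 m and y of die_d_center in the frame of rack between 0.022 and 0.052 m) or (y of tray_d in the frame of board between -0.131 and -0.091 m and y of die_d_center in the frame of rack between 0.096 and 0.126 m)) and x of die_d_center in the frame of rack between -0.015 and 0.015 m and z of die_d_center in the frame of rack between 0.03 and 0.04 m); the robot touches nothing.
It fails at once if a die is knocked over (tilted more than 0.9 rad) (angle between any of die_a_center, die_b_center, die_c_center, die_d_center's own z axis and vertical above 0.9 rad).
It fails at once if a bystander (motor, spool or screwdriver) is moved by more than 30 mm (distance of any of motor, spool, driver from where it was at the start of the episode above 0.03 m).
It also fails if it takes over 112 s, if anything falls off the work surface, if the arm or the gripper's body presses on something with over 40 N, if the wrist force passes 120 N, or if a joint passes its speed limit or range.

ROBOT

A 6-joint arm with a two-finger parallel gripper is mounted at the origin on the work surface. World frame = base frame: x ahead of the robot, y to its left, z up, the work surface at z = 0. Lengths are in mm, angles in rad, forces in N, time in s.
With the tool pointing down it reaches from about 350 to 875 mm from the base axis. Payload 15.5 kg.
Tool frame: the origin (TCP) lies midway between the tips of the shut fingers; the grasp point (between the pads) lies 19 mm behind it (manip.grip_depth is the distance from the TCP to the grasp point, in mm); y points along the fingers, z is the direction in which the jaws open and shut, and the axes are right-handed (so a half turn about y gives the same grasp; the last joint's range is limited). The gripper opens to 85 mm and grips with 20 to 120 N. Pads are 22 mm wide; open, the fingers measure 114 mm over their backs; the gripper's body (76 mm by 85 mm) begins 54 mm behind the grasp point. The pads swing forward as they close: fully open they stand 13 mm farther back than shut.
Start: joints at [1.129, 0.494, 1.345, -0, 1.302, -0.096], TCP at [211.839, 588.006, 231.277] pointing down, gripper open.
Joint ranges: [-2.91, 2.91], [-0.82, 2.16], [0.22, 2.67], [-1.22, 4.37], [0.12, 2.79], [-3.08, 3.08]. Speed limits (rad/s): [1.89, 1.89, 2.57, 3.01, 3.01, 3.01].

INTERFACE

Orientations are given as a rotation vector (axis times angle).
In Python, from bench import manip gives the robot as it stands.
- The arm moves only by the tool step_arm, never from a script. Its argument "rows" is a list of rows, each a list of 7 numbers: the shift along the tool's x, y, z in cm, then the turn, a rotation vector about the tool's x, y, z in rad, then the finger opening in cm, from 0 to 8.54. In form: [[x, y, z, rx, ry, rz, grip], ...]. A call has 1 to 12 rows; each row shifts and turns the pose as measured when the row begins, along the tool's axes as they then stand; what a row does not reach is not made up. A row lasts 1/10 s, in which the tool goes at most 50 mm and 8.59 degrees, less where a joint would pass 70% of its speed; a pose out of reach is approached as far as the arm can. A call with a gripper value outside its range is refused whole. The fingers move at their own pace and stop on an object; "squeeze" is the grip in N (left out, the last holds). Time passes only in rows, so rows that do not move let the fingers close. It gives the time, the measured TCP pose, the force and the opening at its end, in the units of the state.
- manip.sense(): the state, without advancing time (a new reading comes with each control period).
- manip.get_image(name): name is "side" or "top"; returns a dict with "frame" (420x560x3 uint8, red, green, blue), "mtx" (3x3 intrinsics, pixels), "k1" (the pictures are not rectified: a ray, as slopes to the right and down, at radius r is drawn at 1 + k1 r^2 times it, then the intrinsics apply), "R" (3x3) and "t" (3): a world point X has camera coordinates R X + t. Camera axes: x right, y down, z forward; pixel columns grow to the right and rows downward; lengths in mm; the calibration is good to about 2 mm. A picture is of the moment at which its call begins. There is no depth.
- manip.sign_off(): hands the job in, once; it reports no verdict.
The state is a dict: "clock": time; "joint_positions": joint angles; "qd": joint speeds; "effort": joint torques, N m; "position": TCP position; "ee_rot": TCP orientation; "force": force on the tool from outside, world axes, zero at the start; "moment": the same for the moment, N m; "width": finger opening in mm.
Only numpy, scipy, OpenCV 4.12 (cv2) and the standard library are available. Lean on these libraries where they do the work, as an engineer would, in place of code of your own. Each camera call takes 0.05 s, during which the arm holds its last target.

## Working session

There is one attempt and no reset: what is moved stays moved. The work goes in short steps, Python scripts to look and compute and a tool call to move; the robot and the scene stay as the last step left them, time stands still between calls to the robot, and variables do not carry over. Pictures are saved under pics/ and viewed, and the job is handed in when it is done.

Besides the shell and the picture viewer there is one more tool, called by a JSON object that holds its "op" and its "data", one argument or row to a line. step_arm: Moves the arm, as the interface text tells. Its arguments: {"type":"object","properties":{"rows":{"type":"array"},"squeeze":{"type":"number"}},"required":["rows"]}

```bash
mkdir -p pics; ls
python3 - <<'E'
from bench import manip
import cv2,numpy as np
for n in("side","top"):
    d=manip.get_image(n); cv2.imwrite(f"pics/{n}0.png",d["frame"][...,::-1])
    print(n,d["mtx"].tolist(),d["k1"],np.round(d["R"],4).tolist(),np.round(d["t"],1).tolist())
print(manip.sense())
E
```

```text
pics
side [[500.0326663896731, 0.0, 274.71882207227424], [0.0, 500.0326663896731, 209.41360655444657], [0.0, 0.0, 1.0]] -0.02399441201852541 [[0.8713, -0.4904, 0.0161], [-0.2302, -0.4375, -0.8693], [0.4333, 0.7537, -0.4941]] [-463.4, 181.5, 1183.6]
top [[405.4297009564512, 0.0, 282.8306429099882], [0.0, 405.4297009564512, 208.51148146027992], [0.0, 0.0, 1.0]] 0.005972574940437816 [[0.0242, -0.9997, 0.0061], [-0.9981, -0.0245, -0.0567], [0.0568, -0.0047, -0.9984]] [-14.0, 523.6, 1224.7]
{'clock': 0.1, 'joint_positions': array([ 1.12949146e+00,  4.94143962e-01,  1.34606381e+00,  6.66592029e-06,
        1.30249837e+00, -9.55200732e-02]), 'qd': array([ 0.00069821, -0.00155954, -0.00335561,  0.00068966,  0.0015407 ,
       -0.0003944 ]), 'effort': array([ 1.57551927e-03, -8.83580017e+01, -3.84553778e+01, -4.34605527e-04,
        5.27230353e-03,  6.48116475e-05]), 'position': array([211.70339539, 587.71192349, 230.74744593]), 'ee_rot': array([-1.55478643,  0.27161315, -0.27113755]), 'force': array([ 0.56759214,  0.56461421, -0.0849243 ]), 'moment': array([-0.03061944,  0.01221048, -0.0038587 ]), 'width': 85.1134971639314}
```

View pics/top0.png

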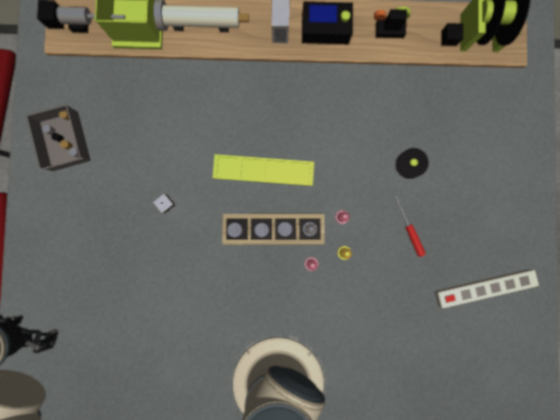

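View pics/side0.png

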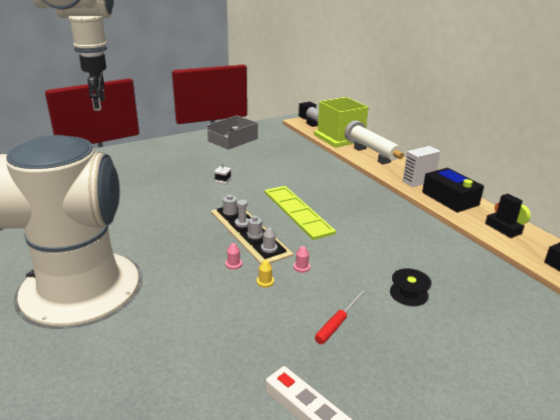

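```bash
cat > h.py <<'E'
import numpy as np,cv2
from bench import manip
def ray(d,uv):
    uv=np.atleast_2d(np.float64(uv));K=np.array(d["mtx"])
    q=(uv-[K[0,2],K[1,2]])/[K[0,0],K[1,1]]
    s=q.copy()
    for _ in range(10): s=q/(1+d["k1"]*(s**2).sum(1,keepdims=True))
    R=np.array(d["R"]);t=np.array(d["t"]);
    return -R.T@t,np.c_[s,np.ones(len(s))]@R
def plane(d,uv,z):
    c,v=ray(d,uv); return c+v*((z-c[2])/v[:,2])[:,None]
def proj(d,X):
    p=np.atleast_2d(X)@np.array(d["R"]).T+np.array(d["t"]);s=p[:,:2]/p[:,2:]
    s=s*(1+d["k1"]*(s**2).sum(1,keepdims=True));K=np.array(d["mtx"])
    return s*[K[0,0],K[1,1]]+[K[0,2],K[1,2]]
def rect(d,mask,z,name=""):
    n,l,st,_=cv2.connectedComponentsWithStats(mask.astype(np.uint8))
    cs,_=cv2.findContours(mask.astype(np.uint8),cv2.RETR_EXTERNAL,cv2.CHAIN_APPROX_NONE)
    c=max(cs,key=cv2.contourArea)[:,0,:]
    P=plane(d,c,z)[:,:2].astype(np.float32)
    return cv2.minAreaRect(P)
E
python3 - <<'E'
from h import *
for n,b in(("top",(200,145,140,130)),("side",(200,170,150,130))):
    d=manip.get_image(n);f=d["frame"];np.savez(f"{n}0.npz",**d)
    x,y,w,h=b; c=f[y:y+h,x:x+w,::-1]
    cv2.imwrite(f"pics/{n}z.png",cv2.resize(c,None,fx=5.3 if n=="side" else 4.5,fy=4.5,interpolation=cv2.INTER_NEAREST))
    hsv=cv2.cvtColor(f,cv2.COLOR_RGB2HSV)
    H,S,V=[hsv[...,i].astype(int) for i in range(3)]
    roi=np.zeros(H.shape,bool);roi[y:y+h,x:x+w]=1
    lime=roi&(H>28)&(H<45)&(S>100)&(V>60)
    wood=roi&(H>8)&(H<24)&(S>50)&(S<170)&(V>90)
    print(n,"rack",rect(d,lime,11),"\nboard",rect(d,wood,8))
E
```

```text
top rack ((642.5477905273438, 62.90913391113281), (308.5381774902344, 75.7718276977539), 87.1705551147461) 
board ((460.626708984375, 27.32696533203125), (91.90335845947266, 312.57586669921875), 1.4001059532165527)
side rack ((639.4132080078125, 53.689430236816406), (321.4398498535156, 82.8126449584961), 87.28500366210938) 
board ((458.5946044921875, -10.3953857421875), (372.86578369140625, 124.1476058959961), 86.06903076171875)
```

View pics/topz.png

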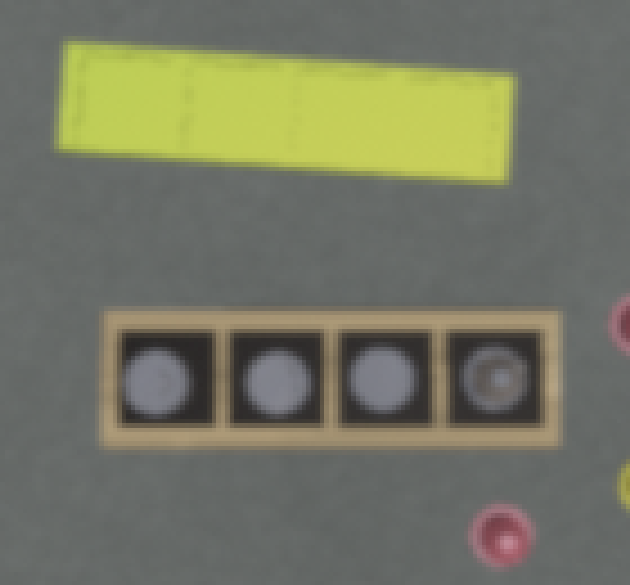

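View pics/sidez.png

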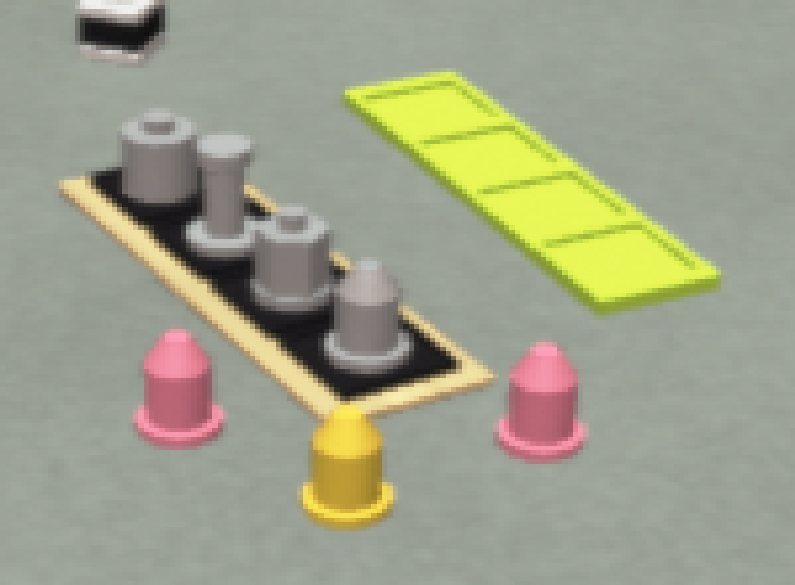

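Run:
```python
from h import *
d=dict(np.load("top0.npz")); s=dict(np.load("side0.npz"))
print("cam",-d["R"].T@d["t"])
f=d["frame"];hsv=cv2.cvtColor(f,cv2.COLOR_RGB2HSV)
bc=np.array([460.6,27.3]);a=np.radians(1.4);bx=np.array([np.cos(a),np.sin(a)]);by=np.array([-bx[1],bx[0]])
S=s["frame"].copy()
for n,y,z in zip("bcda",(111,37,-37,-111),(56,20,40,20)):
    tc=bc+by*y
    q=np.float32([[*(tc+sx*bx*27+sy*by*27),12] for sx,sy in((1,1),(1,-1),(-1,-1),(-1,1))])
    m=np.zeros(f.shape[:2],np.uint8);cv2.fillConvexPoly(m,proj(d,q).round().astype(int),1)
    v=hsv[...,2]; g=(m>0)&(v>85)
    cs,_=cv2.findContours(g.astype(np.uint8),cv2.RETR_EXTERNAL,cv2.CHAIN_APPROX_NONE)
    c=max(cs,key=cv2.contourArea)[:,0]
    P=plane(d,c,z)[:,:2].astype(np.float32);cen,r=cv2.minEnclosingCircle(P)
    mn=(P.min(0)+P.max(0))/2
    print(n,"tray",tc.round(1),"circ",np.round(cen,1),round(r,1),"box mid",mn.round(1),"size",np.ptp(P,0).round(1),"in board",np.round([(cen-tc)@bx,(cen-tc)@by],1))
    h=dict(a=74,b=66,c=82,d=70)[n]
    for zz in (12,h):
        p=proj(s,[*cen,zz])[0];print("   side px",zz,p.round(1));cv2.circle(S,tuple(p.round().astype(int)),1,(255,0,0),-1)
cv2.imwrite("pics/chk1.png",cv2.resize(S[170:300,200:350,::-1],None,fx=5,fy=4.5,interpolation=cv2.INTER_NEAREST))
from scipy.spatial.transform import Rotation as Ro
st=manip.sense();print(Ro.from_rotvec(st["ee_rot"]).as_matrix().round(3))
```

```text
cam [ 453.36551109    4.51575296 1252.51575138]
b tray [457.9 138.3] circ [455.4 140.9] 21.8 box mid [456.1 139.8] size [38.6 38.8] in board [-2.4  2.7]
   side px 12 [229. 211.]
   side px 66 [228.4 194.8]
c tray [459.7  64.3] circ [457.5  62.9] 21.9 box mid [458.1  63.4] size [39.8 42.7] in board [-2.2 -1.3]
   side px 12 [241.2 222.8]
   side px 82 [240.8 201.3]
d tray [461.5  -9.7] circ [461.7  -7.3] 21.8 box mid [461.3  -7.6] size [41.9 39.3] in board [0.2 2.4]
   side px 12 [253.8 234.2]
   side px 70 [253.7 215.9]
a tray [463.3 -83.7] circ [464.7 -83.5] 21.4 box mid [464.7 -83.7] size [39.7 39.8] in board [1.3 0.2]
   side px 12 [268.1 247.6]
   side px 74 [268.3 227.6]
[[ 0.941 -0.     0.339]
 [-0.339 -0.001  0.941]
 [-0.    -1.    -0.001]]
```

View pics/chk1.png

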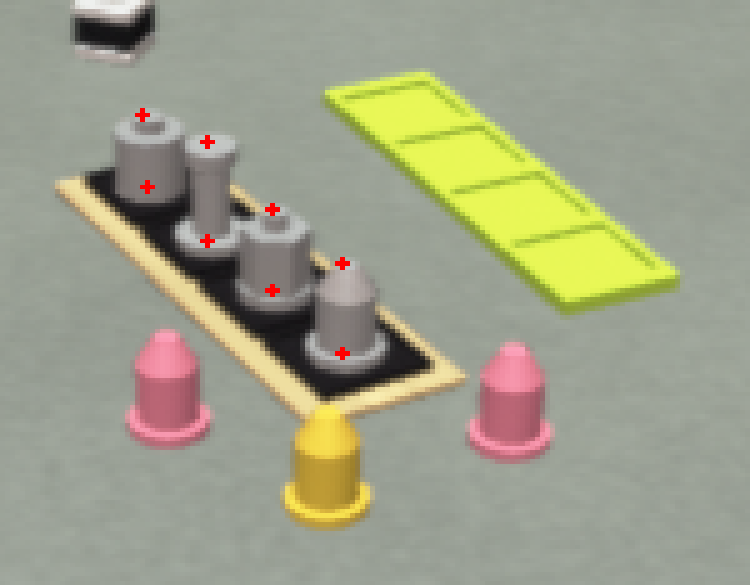

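```bash
cat >> h.py <<'E'
from scipy.spatial.transform import Rotation as Ro
def plan(x,y,z,yaw_deg):
    st=manip.sense();R=Ro.from_rotvec(st["ee_rot"]).as_matrix()
    # first: shift in present tool axes; and goal orientation
    a=np.radians(yaw_deg);Z=np.array([np.cos(a),np.sin(a),0]);Y=np.array([0,0,-1.]);X=np.cross(Y,Z)
    G=np.c_[X,Y,Z]
    print("t",round(st["clock"],2),"pos",st["position"].round(1),"w",round(st["width"],1),"F",st["force"].round(1),
     "\n shift cm now",(R.T@(np.array([x,y,z])-st["position"])/10).round(2)," in goal axes",(G.T@(np.array([x,y,z])-st["position"])/10).round(2)," turn",Ro.from_matrix(R.T@G).as_rotvec().round(3))
E
echo
```

{"op": "step_arm", "data": {
  "rows": [
    [0,0,0,0,0.15,0,8.5],
    [0,0,0,0,0.15,0,8.5],
    [0,0,0,0,0.15,0,8.5],
    [0,0,0,0,0.15,0,8.5],
    [0,0,0,0,0.15,0,8.5],
    [0,0,0,0,0.15,0,8.5],
    [0,0,0,0,0.15,0,8.5],
    [0,0,0,0,0.15,0,8.5]
  ],
  "squeeze": 50
}}

```text
clock: 1.0
position: [211.3, 586.9, 229.4]
ee_rot: [-1.222, 1.195, -1.197]
force: [0.4, -0.5, 0.8]
width: 84.9
```

```bash
python3 -c "
from h import *
plan(455.5,140.5,150,1.4)"
```

```text
t 1.0 pos [211.3 586.9 229.4] w 84.9 F [ 0.4 -0.5  0.8] 
 shift cm now [45.07  8.05 23.58]  in goal axes [45.23  7.94 23.32]  turn [ 0.002 -0.006  0.003]
```

{"op": "step_arm", "data": {
  "rows": [
    [3.75,0.6,1.95,0,0,0,8.5],
    [3.75,0.6,1.95,0,0,0,8.5],
    [3.75,0.6,1.95,0,0,0,8.5],
    [3.75,0.6,1.95,0,0,0,8.5],
    [3.75,0.6,1.95,0,0,0,8.5],
    [3.75,0.6,1.95,0,0,0,8.5],
    [3.75,0.6,1.95,0,0,0,8.5],
    [3.75,0.6,1.95,0,0,0,8.5],
    [3.75,0.6,1.95,0,0,0,8.5],
    [3.75,0.6,1.95,0,0,0,8.5],
    [3.75,0.6,1.95,0,0,0,8.5],
    [3.75,0.6,1.95,0,0,0,8.5]
  ]
}}

```text
clock: 2.2
position: [456.6, 127.6, 155.4]
ee_rot: [-1.217, 1.195, -1.197]
force: [0.6, 0.1, -0.2]
width: 85.2
```

```bash
python3 -c "
from h import *
plan(455.5,140.5,150,1.4)"
```

```text
t 2.2 pos [456.6 127.6 155.4] w 85.2 F [ 0.6  0.1 -0.2] 
 shift cm now [-1.29  0.54 -0.08]  in goal axes [-1.29  0.54 -0.08]  turn [-0.001 -0.007 -0.   ]
```

{"op": "step_arm", "data": {
  "rows": [
    [-1.3,0.5,-0.1,0,0,0,8.5],
    [0,0,0,0,0,0,8.5]
  ]
}}

```text
clock: 2.4
position: [458.1, 135.2, 149.6]
ee_rot: [-1.213, 1.201, -1.204]
force: [-0.6, 0.2, -0.9]
width: 85.1
```

```bash
python3 -c "
from h import *
plan(455.5,140.5,24,1.4)
for n in('top','side'): cv2.imwrite('pics/%s2.png'%n,manip.get_image(n)['frame'][...,::-1])"
```

```text
t 2.4 pos [458.1 135.2 149.6] w 85.1 F [-0.6  0.2 -0.9] 
 shift cm now [-0.54 12.56 -0.28]  in goal axes [-0.53 12.56 -0.25]  turn [-0.001 -0.015  0.001]
```

View pics/side2.png

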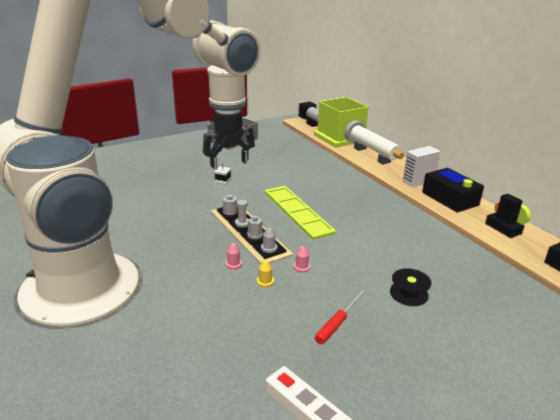

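{"op": "step_arm", "data": {
  "rows": [
    [-0.5,2,-0.3,0,-0.015,0,8.5],
    [0,2,0,0,0,0,8.5],
    [0,1,0,0,0,0,8.5],
    [0,0,0,0,0,0,8.5],
    [0,0,0,0,0,0,8.5]
  ]
}}

```text
clock: 3.0
position: [454.6, 143.9, 100.8]
ee_rot: [-1.222, 1.18, -1.187]
force: [-0.9, 1.2, 0.2]
width: 85.1
```

```bash
python3 -c "
from h import *
plan(455.5,140.5,24,1.4)"
```

```text
t 3.0 pos [454.6 143.9 100.8] w 85.1 F [-0.9  1.2  0.2] 
 shift cm now [0.34 7.68 0.04]  in goal axes [0.34 7.68 0.08]  turn [-0.005  0.01   0.001]
```

{"op": "step_arm", "data": {
  "rows": [
    [0.3,1.9,0.1,0,0.01,0,8.5],
    [0,1.9,0,0,0,0,8.5],
    [0,1.9,0,0,0,0,8.5],
    [0,1.5,0,0,0,0,8.5],
    [0,0,0,0,0,0,8.5],
    [0,0,0,0,0,0,8.5]
  ]
}}

```text
clock: 3.6
position: [459.8, 142.5, 31.9]
ee_rot: [-1.211, 1.18, -1.196]
force: [-0.8, -0.5, -0.5]
width: 84.9
```

```bash
python3 -c "
from h import *
plan(455.5,140.5,24,1.4)"
```

```text
t 3.6 pos [459.8 142.5  31.9] w 84.9 F [-0.8 -0.5 -0.5] 
 shift cm now [ 0.18  0.79 -0.45]  in goal axes [ 0.18  0.79 -0.44]  turn [-0.014  0.002 -0.001]
```

{"op": "step_arm", "data": {
  "rows": [
    [0.2,0.7,-0.4,-0.014,0,0,8.5],
    [0,0,0,0,0,0,8.5],
    [0,0,0,0,0,0,8.5]
  ]
}}

```text
clock: 3.9
position: [456.8, 140.5, 26.6]
ee_rot: [-1.219, 1.189, -1.19]
force: [0.0, -0.5, 0.1]
width: 85.0
```

```bash
python3 -c "
from h import *
plan(455.5,140.5,24,1.4)"
```

```text
t 3.9 pos [456.8 140.5  26.6] w 85.0 F [ 0.  -0.5  0.1] 
 shift cm now [-0.    0.26 -0.13]  in goal axes [-0.    0.26 -0.13]  turn [-0.002  0.002 -0.001]
```

{"op": "step_arm", "data": {
  "rows": [
    [0,0.2,-0.1,0,0,0,6.5],
    [0,0,0,0,0,0,5.5],
    [0,0,0,0,0,0,4.8],
    [0,0,0,0,0,0,4.2],
    [0,0,0,0,0,0,3.5],
    [0,0,0,0,0,0,3.5],
    [0,0,0,0,0,0,3.5],
    [0,0,0,0,0,0,3.5],
    [0,0,0,0,0,0,3.5]
  ],
  "squeeze": 50
}}

```text
clock: 4.8
position: [456.9, 140.6, 25.6]
ee_rot: [-1.217, 1.187, -1.191]
force: [1.7, -0.3, 2.1]
width: 39.5
```

```bash
python3 -c "
from h import *
plan(455.5,140.5,24,1.4)"
```

```text
t 4.8 pos [456.9 140.6  25.6] w 39.5 F [ 1.7 -0.3  2.1] 
 shift cm now [ 0.01  0.16 -0.14]  in goal axes [ 0.01  0.16 -0.14]  turn [-0.004  0.002 -0.002]
```

{"op": "step_arm", "data": {
  "rows": [
    [0,0,0,0,0,0,3.5],
    [0,-1,0,0,0,0,3.5],
    [0,-2,0,0,0,0,3.5],
    [0,-2.5,0,0,0,0,3.5],
    [0,-2.5,0,0,0,0,3.5],
    [0,-1.5,0,0,0,0,3.5],
    [0,0,0,0,0,0,3.5],
    [0,0,0,0,0,0,3.5]
  ]
}}

```text
clock: 5.6
position: [453.9, 140.1, 125.6]
ee_rot: [-1.221, 1.191, -1.189]
force: [0.2, 0.3, -5.2]
width: 39.5
```

```bash
python3 -c "
from h import *
plan(637,-48,120,-2.8)
cv2.imwrite('pics/side3.png',cv2.resize(manip.get_image('side')['frame'][100:300,150:350,::-1],None,fx=3,fy=3))"
```

```text
t 5.6 pos [453.9 140.1 125.6] w 39.5 F [ 0.2  0.3 -5.2] 
 shift cm now [19.28  0.53 17.81]  in goal axes [17.89  0.56 19.21]  turn [ 0.001  0.075 -0.001]
```

View pics/side3.png

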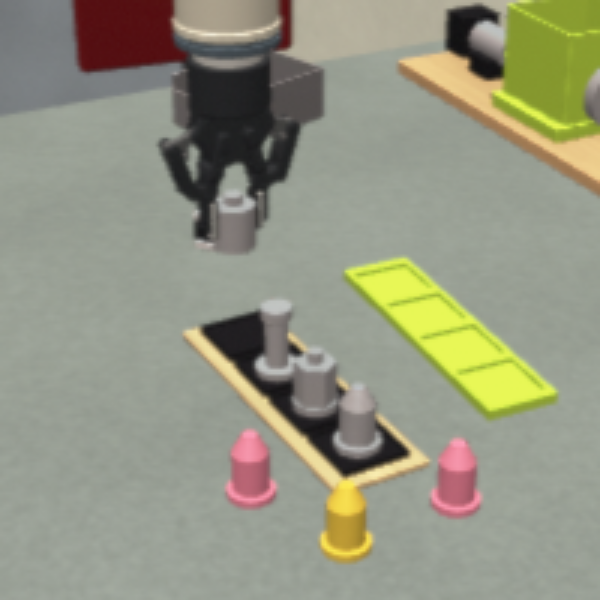

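{"op": "step_arm", "data": {
  "rows": [
    [0,0,0,0,0.07,0,3.5],
    [2,0,2,0,0,0,3.5],
    [3,0,3.2,0,0,0,3.5],
    [3,0,3.2,0,0,0,3.5],
    [3,0,3.2,0,0,0,3.5],
    [3,0,3.2,0,0,0,3.5],
    [2,0,2.2,0,0,0,3.5],
    [1,0,1,0,0,0,3.5],
    [0,0,0,0,0,0,3.5],
    [0,0,0,0,0,0,3.5]
  ]
}}

```text
clock: 6.65
position: [624.9, -45.3, 110.6]
ee_rot: [-1.202, 1.259, -1.231]
force: [-1.0, -1.0, -4.0]
width: 39.9
```

```bash
python3 -c "
from h import *
plan(637,-48,20,-2.8)"
```

```text
t 6.65 pos [624.9 -45.3 110.6] w 39.9 F [-1. -1. -4.] 
 shift cm now [0.22 9.04 1.41]  in goal axes [0.21 9.06 1.22]  turn [ 0.021  0.003 -0.001]
```

{"op": "step_arm", "data": {
  "rows": [
    [0.2,0,1.3,0.02,0,0,3.5],
    [0,0,0,0,0,0,3.5],
    [0,1.5,0,0,0,0,3.5],
    [0,1.5,0,0,0,0,3.5],
    [0,1.5,0,0,0,0,3.5],
    [0,1,0,0,0,0,3.5],
    [0,0,0,0,0,0,3.5],
    [0,0,0,0,0,0,3.5]
  ]
}}

```text
clock: 7.45
position: [636.6, -43.0, 53.5]
ee_rot: [-1.189, 1.24, -1.237]
force: [0.5, 0.2, -3.9]
width: 40.0
```

```bash
python3 -c "
from h import *
plan(637,-48,20,-2.8)"
```

```text
t 7.45 pos [636.6 -43.   53.5] w 40.0 F [ 0.5  0.2 -3.9] 
 shift cm now [0.5  3.35 0.06]  in goal axes [0.49 3.35 0.07]  turn [ 0.001  0.008 -0.002]
```

{"op": "step_arm", "data": {
  "rows": [
    [0.5,0.5,0.1,0,0.008,0,3.5],
    [0,1,0,0,0,0,3.5],
    [0,1,0,0,0,0,3.5],
    [0,0.3,0,0,0,0,3.5],
    [0,0,0,0,0,0,3.5],
    [0,0,0,0,0,0,3.5]
  ]
}}

```text
clock: 8.05
position: [638.2, -48.6, 24.4]
ee_rot: [-1.183, 1.245, -1.245]
force: [-0.2, -0.0, -4.3]
width: 39.6
```

```bash
python3 -c "
from h import *
plan(637,-48,20,-2.8)"
```

```text
t 8.05 pos [638.2 -48.6  24.4] w 39.6 F [-0.2 -0.  -4.3] 
 shift cm now [-0.06  0.44 -0.13]  in goal axes [-0.06  0.44 -0.13]  turn [-0.001 -0.    -0.002]
```

{"op": "step_arm", "data": {
  "rows": [
    [0,0.3,-0.1,0,0,0,3.5],
    [0,0.1,0,0,0,0,3.5],
    [0,0,0,0,0,0,3.5],
    [0,0,0,0,0,0,3.5]
  ]
}}

```text
clock: 8.45
position: [637.5, -48.5, 20.7]
ee_rot: [-1.183, 1.244, -1.245]
force: [-0.3, -0.0, -4.8]
width: 39.4
```

```bash
python3 -c "
from h import *
plan(637,-48,20,-2.8)"
```

```text
t 8.45 pos [637.5 -48.5  20.7] w 39.4 F [-0.3 -0.  -4.8] 
 shift cm now [-0.05  0.07 -0.05]  in goal axes [-0.05  0.07 -0.05]  turn [-0.002 -0.    -0.002]
```

{"op": "step_arm", "data": {
  "rows": [
    [0,0.12,0,0,0,0,3.5],
    [0,0.05,0,0,0,0,3.5],
    [0,0,0,0,0,0,3.5]
  ]
}}

```text
clock: 8.75
position: [637.7, -48.5, 19.7]
ee_rot: [-1.182, 1.243, -1.246]
force: [0.6, 0.1, -4.2]
width: 39.4
```

{"op": "step_arm", "data": {
  "rows": [
    [0,0.08,0,0,0,0,3.5],
    [0,0,0,0,0,0,4.4],
    [0,0,0,0,0,0,5],
    [0,0,0,0,0,0,6.5],
    [0,0,0,0,0,0,8.5],
    [0,0,0,0,0,0,8.5],
    [0,0,0,0,0,0,8.5],
    [0,0,0,0,0,0,8.5]
  ]
}}

```text
clock: 9.55
position: [638.8, -48.7, 20.0]
ee_rot: [-1.181, 1.241, -1.247]
force: [0.2, -0.5, 0.4]
width: 85.0
```

```bash
python3 -c "
from h import *
plan(457.5,63,100,1.4)"
```

```text
t 9.55 pos [638.8 -48.7  20. ] w 85.0 F [ 0.2 -0.5  0.4] 
 shift cm now [-10.28  -8.09 -18.61]  in goal axes [-11.61  -8.   -17.85]  turn [-0.006 -0.073 -0.001]
```

{"op": "step_arm", "data": {
  "rows": [
    [0,-2,0,0,0,0,8.5],
    [0,-3,0,0,0,0,8.5],
    [0,-3,0,0,0,0,8.5],
    [0,-2,0,0,0,0,8.5],
    [0,0,0,-0.006,-0.07,0,8.5],
    [-2,0,-3,0,0,0,8.5],
    [-2.5,0,-4,0,0,0,8.5],
    [-2.5,0,-4,0,0,0,8.5],
    [-2.2,0,-4,0,0,0,8.5],
    [-1.5,0,-2,0,0,0,8.5],
    [0,0,0,0,0,0,8.5],
    [0,0,0,0,0,0,8.5]
  ]
}}

```text
clock: 10.75
position: [459.5, 56.6, 124.0]
ee_rot: [-1.219, 1.191, -1.193]
force: [0.9, -0.4, 0.6]
width: 85.0
```

```bash
python3 -c "
from h import *
plan(457.5,63,25,1.4)
for n in('top','side'): cv2.imwrite('pics/%s4.png'%n,cv2.resize(manip.get_image(n)['frame'][130:300,150:350,::-1],None,fx=3.5,fy=3.5))"
```

```text
t 10.75 pos [459.5  56.6 124. ] w 85.0 F [ 0.9 -0.4  0.6] 
 shift cm now [-0.64  9.9  -0.2 ]  in goal axes [-0.64  9.9  -0.18]  turn [-0.001 -0.001 -0.   ]
```

View pics/side4.png

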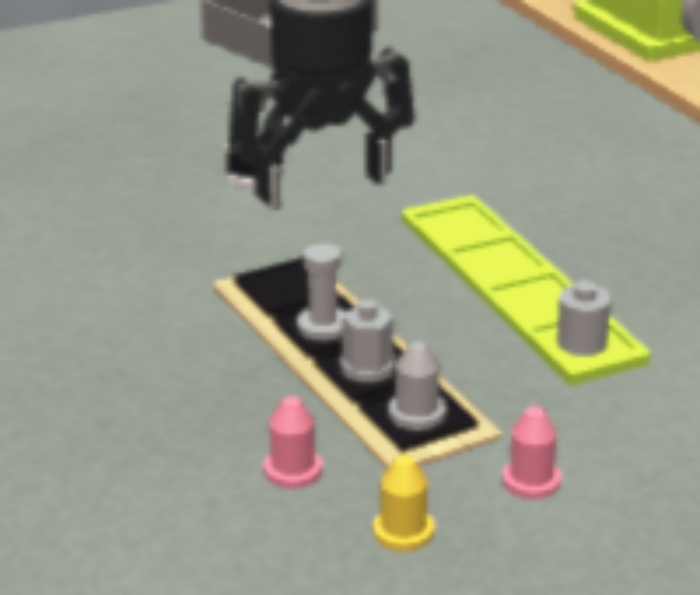

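View pics/top4.png

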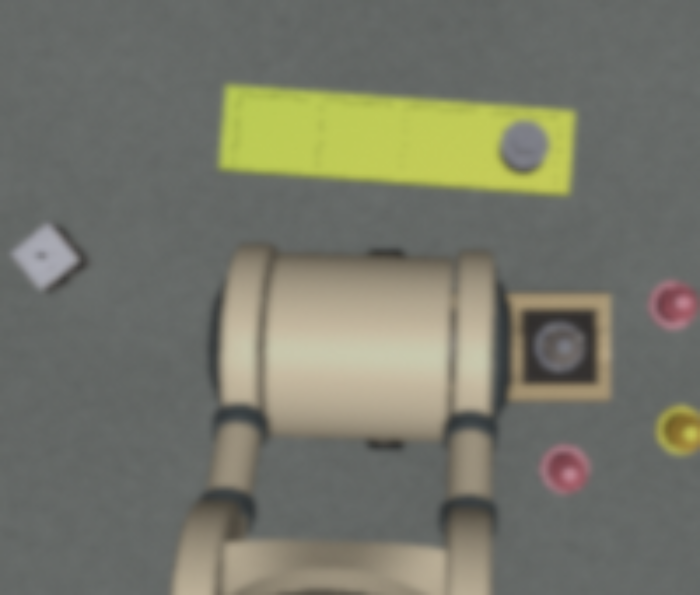

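{"op": "step_arm", "data": {
  "rows": [
    [-0.6,0.5,-0.2,0,0,0,8.5],
    [0,1,0,0,0,0,8.5],
    [0,1.5,0,0,0,0,8.5],
    [0,1,0,0,0,0,8.5],
    [0,0,0,0,0,0,8.5],
    [0,0,0,0,0,0,8.5]
  ]
}}

```text
clock: 11.45
position: [461.1, 61.3, 79.7]
ee_rot: [-1.217, 1.193, -1.196]
force: [0.4, 0.4, 0.4]
width: 85.1
```

```bash
python3 -c "
from h import *
plan(457.5,63,25,1.4)"
```

```text
t 11.45 pos [461.1  61.3  79.7] w 85.1 F [0.4 0.4 0.4] 
 shift cm now [-0.18  5.47 -0.37]  in goal axes [-0.18  5.47 -0.36]  turn [-0.002 -0.005 -0.   ]
```

{"op": "step_arm", "data": {
  "rows": [
    [-0.2,1,-0.5,0,-0.005,0,8.5],
    [0,1.5,-0.05,0,0,0,8.5],
    [0,1.5,-0.05,0,0,0,8.5],
    [0,1,0,0,0,0,8.5],
    [0,0.2,0,0,0,0,8.5],
    [0,0,0,0,0,0,8.5]
  ]
}}

```text
clock: 12.05
position: [457.4, 63.0, 27.9]
ee_rot: [-1.216, 1.186, -1.194]
force: [-0.7, 0.5, -0.0]
width: 85.1
```

```bash
python3 -c "
from h import *
plan(457.5,63,25,1.4)"
```

```text
t 12.05 pos [457.4  63.   27.9] w 85.1 F [-0.7  0.5 -0. ] 
 shift cm now [-0.    0.29  0.  ]  in goal axes [-0.    0.29  0.01]  turn [-0.007  0.    -0.   ]
```

{"op": "step_arm", "data": {
  "rows": [
    [0,0.05,0,-0.006,0,0,6.5],
    [0,0,0,0,0,0,5],
    [0,0,0,0,0,0,3.5],
    [0,0,0,0,0,0,2.8],
    [0,0,0,0,0,0,2.4],
    [0,0,0,0,0,0,1.6],
    [0,0,0,0,0,0,1.6],
    [0,0,0,0,0,0,1.6],
    [0,0,0,0,0,0,1.6],
    [0,0,0,0,0,0,1.6]
  ]
}}

```text
clock: 13.05
position: [458.6, 62.9, 29.1]
ee_rot: [-1.218, 1.189, -1.192]
force: [-0.3, 0.7, -0.5]
width: 23.7
```

```bash
python3 -c "
from h import *
plan(457.5,63,25,1.4)"
```

```text
t 13.05 pos [458.6  62.9  29.1] w 23.7 F [-0.3  0.7 -0.5] 
 shift cm now [-0.01  0.41 -0.11]  in goal axes [-0.01  0.41 -0.11]  turn [-0.003  0.    -0.   ]
```

{"op": "step_arm", "data": {
  "rows": [
    [0,0,0,0,0,0,1.6],
    [0,0,0,0,0,0,1.6],
    [0,0,0,0,0,0,1.6],
    [0,0,0,0,0,0,1.6]
  ]
}}

```text
clock: 13.45
position: [458.6, 62.9, 29.1]
ee_rot: [-1.219, 1.189, -1.192]
force: [0.7, 0.7, 0.0]
width: 23.7
```

{"op": "step_arm", "data": {
  "rows": [
    [0,-1,0,0,0,0,1.6],
    [0,-2,0,0,0,0,1.6],
    [0,-2.5,0,0,0,0,1.6],
    [0,-2.5,0,0,0,0,1.6],
    [0,-1.5,0,0,0,0,1.6],
    [0,0,0,0,0,0,1.6],
    [0,0,0,0,0,0,1.6]
  ]
}}

```text
clock: 14.15
position: [456.9, 62.9, 130.1]
ee_rot: [-1.22, 1.19, -1.192]
force: [-0.1, -0.3, -2.8]
width: 24.0
```

```bash
python3 -c "
from h import *
plan(640.7,25.9,120,-2.8)
cv2.imwrite('pics/side5.png',cv2.resize(manip.get_image('side')['frame'][100:300,150:350,::-1],None,fx=3,fy=3))"
```

```text
t 14.15 pos [456.9  62.9 130.1] w 24.0 F [-0.1 -0.3 -2.8] 
 shift cm now [ 4.15  1.03 18.28]  in goal axes [ 2.8   1.01 18.54]  turn [-0.001  0.073 -0.   ]
```

View pics/side5.png

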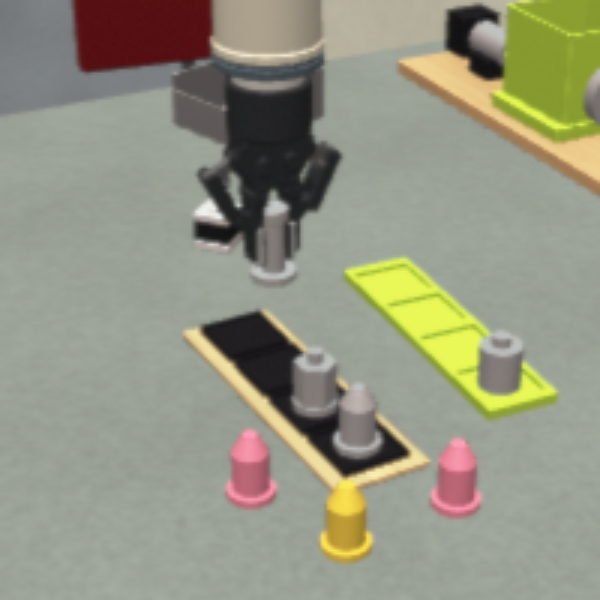

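{"op": "step_arm", "data": {
  "rows": [
    [0,0,0,0,0.07,0,1.6],
    [0.4,0,2,0,0,0,1.6],
    [0.5,0,3.2,0,0,0,1.6],
    [0.5,0,3.2,0,0,0,1.6],
    [0.5,0,3.2,0,0,0,1.6],
    [0.5,0,3.2,0,0,0,1.6],
    [0.3,0,2.2,0,0,0,1.6],
    [0.1,0,1.5,0,0,0,1.6],
    [0,0,0,0,0,0,1.6],
    [0,0,0,0,0,0,1.6]
  ]
}}

```text
clock: 15.2
position: [639.5, 24.6, 115.3]
ee_rot: [-1.201, 1.26, -1.235]
force: [-0.3, 0.4, -2.3]
width: 23.5
```

```bash
python3 -c "
from h import *
plan(640.7,25.9,23,-2.8)"
```

```text
t 15.2 pos [639.5  24.6 115.3] w 23.5 F [-0.3  0.4 -2.3] 
 shift cm now [-0.14  9.23  0.3 ]  in goal axes [-0.13  9.23  0.11]  turn [0.02  0.001 0.   ]
```

{"op": "step_arm", "data": {
  "rows": [
    [-0.1,0.5,0.3,0.02,0,0,1.6],
    [0,1.5,0,0,0,0,1.6],
    [0,2,0,0,0,0,1.6],
    [0,1.5,0,0,0,0,1.6],
    [0,0.5,0,0,0,0,1.6],
    [0,0,0,0,0,0,1.6],
    [0,0,0,0,0,0,1.6]
  ]
}}

```text
clock: 15.9
position: [635.7, 26.7, 51.0]
ee_rot: [-1.192, 1.25, -1.241]
force: [0.2, 0.2, -1.5]
width: 23.8
```

```bash
python3 -c "
from h import *
plan(640.7,25.9,23,-2.8)"
```

```text
t 15.9 pos [635.7  26.7  51. ] w 23.8 F [ 0.2  0.2 -1.5] 
 shift cm now [0.06 2.8  0.52]  in goal axes [0.06 2.8  0.5 ]  turn [0.007 0.001 0.   ]
```

{"op": "step_arm", "data": {
  "rows": [
    [0,0.5,0.5,0.007,0,0,1.6],
    [0,0.8,0,0,0,0,1.6],
    [0,0.8,0,0,0,0,1.6],
    [0,0.3,0,0,0,0,1.6],
    [0,0,0,0,0,0,1.6],
    [0,0,0,0,0,0,1.6]
  ]
}}

```text
clock: 16.5
position: [641.9, 26.5, 26.4]
ee_rot: [-1.184, 1.242, -1.245]
force: [0.3, -0.5, -1.9]
width: 23.3
```

```bash
python3 -c "
from h import *
plan(640.7,25.9,23,-2.8)"
```

```text
t 16.5 pos [641.9  26.5  26.4] w 23.3 F [ 0.3 -0.5 -1.9] 
 shift cm now [ 0.06  0.34 -0.12]  in goal axes [ 0.06  0.34 -0.12]  turn [-0.003  0.001 -0.   ]
```

{"op": "step_arm", "data": {
  "rows": [
    [0,0.2,-0.1,0,0,0,1.6],
    [0,0.1,0,0,0,0,1.6],
    [0,0.05,0,0,0,0,1.6],
    [0,0,0,0,0,0,1.6],
    [0,0,0,0,0,0,1.6]
  ]
}}

```text
clock: 17.0
position: [641.2, 26.5, 23.3]
ee_rot: [-1.184, 1.241, -1.246]
force: [-0.9, 0.2, -2.8]
width: 24.0
```

{"op": "step_arm", "data": {
  "rows": [
    [0,0.06,0,0,0,0,1.6],
    [0,0,0,0,0,0,1.6],
    [0,0,0,0,0,0,2.6],
    [0,0,0,0,0,0,3.2],
    [0,0,0,0,0,0,5],
    [0,0,0,0,0,0,8.5],
    [0,0,0,0,0,0,8.5],
    [0,0,0,0,0,0,8.5],
    [0,0,0,0,0,0,8.5],
    [0,0,0,0,0,0,8.5]
  ]
}}

```text
clock: 18.0
position: [641.8, 26.5, 23.3]
ee_rot: [-1.183, 1.24, -1.246]
force: [-0.1, 0.2, 0.2]
width: 84.7
```

```bash
python3 -c "
from h import *
plan(461.5,-7.5,123,1.4)"
```

```text
t 18.0 pos [641.8  26.5  23.3] w 84.7 F [-0.1  0.2  0.2] 
 shift cm now [  4.25 -10.06 -17.8 ]  in goal axes [  2.96  -9.97 -18.11]  turn [-0.005 -0.072  0.   ]
```

{"op": "step_arm", "data": {
  "rows": [
    [0,-2,0,0,0,0,8.5],
    [0,-3,0,0,0,0,8.5],
    [0,-3,0,0,0,0,8.5],
    [0,-2,0,0,0,0,8.5],
    [0,0,0,-0.006,-0.07,0,8.5],
    [0.5,0,-3,0,0,0,8.5],
    [0.7,0,-4,0,0,0,8.5],
    [0.7,0,-4,0,0,0,8.5],
    [0.7,0,-4,0,0,0,8.5],
    [0.4,0,-2.3,0,0,0,8.5],
    [0,0,0,0,0,0,8.5],
    [0,0,0,0,0,0,8.5]
  ]
}}

```text
clock: 19.2
position: [462.9, -8.4, 127.5]
ee_rot: [-1.221, 1.189, -1.191]
force: [0.6, -0.7, -0.5]
width: 84.9
```

```bash
python3 -c "
from h import *
plan(461.5,-7.5,25,1.4)
for n in('side',): cv2.imwrite('pics/%s6.png'%n,cv2.resize(manip.get_image(n)['frame'][130:300,150:350,::-1],None,fx=3.5,fy=3.5))"
```

```text
t 19.2 pos [462.9  -8.4 127.5] w 84.9 F [ 0.6 -0.7 -0.5] 
 shift cm now [-0.1  10.25 -0.14]  in goal axes [-0.1  10.25 -0.13]  turn [-0.001  0.001  0.   ]
```

View pics/side6.png

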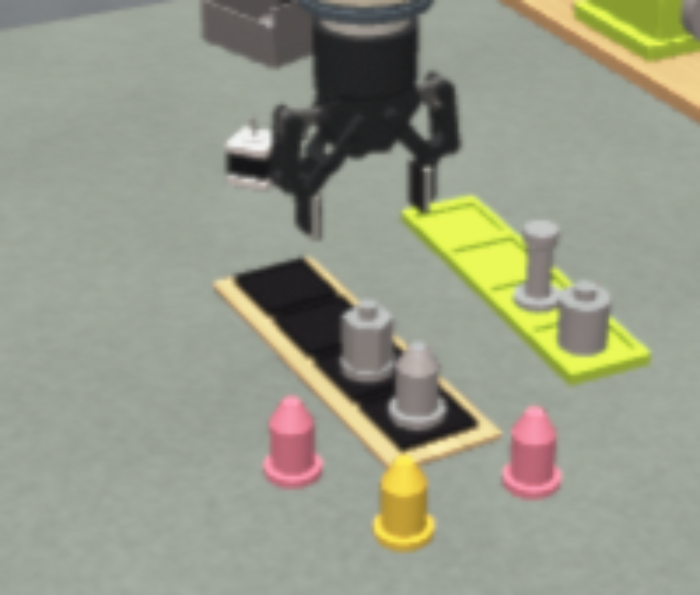

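c stands upright in the second pocket from the right. Now d.

{"op": "step_arm", "data": {
  "rows": [
    [-0.1,0.5,-0.1,0,0,0,8.5],
    [0,1.5,0,0,0,0,8.5],
    [0,2,-0.1,0,0,0,8.5],
    [0,1.5,-0.1,0,0,0,8.5],
    [0,0.5,0,0,0,0,8.5],
    [0,0,0,0,0,0,8.5],
    [0,0,0,0,0,0,8.5]
  ]
}}

```text
clock: 19.95
position: [466.6, -6.6, 64.2]
ee_rot: [-1.219, 1.184, -1.192]
force: [-0.1, 0.2, 0.5]
width: 84.8
```

```bash
python3 -c "
from h import *
plan(461.5,-7.5,25,1.4)"
```

```text
t 19.95 pos [466.6  -6.6  64.2] w 84.8 F [-0.1  0.2  0.5] 
 shift cm now [ 0.07  3.92 -0.54]  in goal axes [ 0.08  3.92 -0.52]  turn [-0.006  0.004  0.001]
```

{"op": "step_arm", "data": {
  "rows": [
    [0.1,0.5,-0.6,0,0,0,8.5],
    [0,1.2,0,0,0,0,8.5],
    [0,1.2,0,0,0,0,8.5],
    [0,0.6,0,0,0,0,8.5],
    [0,0,0,0,0,0,8.5],
    [0,0,0,0,0,0,8.5]
  ]
}}

```text
clock: 20.55
position: [461.4, -8.2, 30.0]
ee_rot: [-1.216, 1.18, -1.194]
force: [-0.3, 0.2, 0.4]
width: 85.3
```

```bash
python3 -c "
from h import *
plan(461.5,-7.5,25,1.4)"
```

```text
t 20.55 pos [461.4  -8.2  30. ] w 85.3 F [-0.3  0.2  0.4] 
 shift cm now [-0.07  0.5   0.01]  in goal axes [-0.07  0.5   0.01]  turn [-0.01   0.004  0.002]
```

{"op": "step_arm", "data": {
  "rows": [
    [-0.05,0.4,0,-0.01,0.004,0,8.5],
    [0,0.1,0,0,0,0,6.5],
    [0,0,0,0,0,0,5],
    [0,0,0,0,0,0,4.2],
    [0,0,0,0,0,0,3.8],
    [0,0,0,0,0,0,3.4],
    [0,0,0,0,0,0,2.8],
    [0,0,0,0,0,0,2.8],
    [0,0,0,0,0,0,2.8],
    [0,0,0,0,0,0,2.8],
    [0,0,0,0,0,0,2.8]
  ]
}}

```text
clock: 21.65
position: [462.6, -7.8, 26.1]
ee_rot: [-1.22, 1.189, -1.194]
force: [0.3, 0.3, 0.2]
width: 34.5
```

```bash
python3 -c "
from h import *
plan(461.5,-7.5,25,1.4)"
```

```text
t 21.65 pos [462.6  -7.8  26.1] w 34.5 F [0.3 0.3 0.2] 
 shift cm now [-0.03  0.11 -0.11]  in goal axes [-0.03  0.11 -0.11]  turn [-0.003 -0.     0.002]
```

{"op": "step_arm", "data": {
  "rows": [
    [0,0,0,0,0,0,2.8],
    [0,-1,0,0,0,0,2.8],
    [0,-2,0,0,0,0,2.8],
    [0,-2.5,0,0,0,0,2.8],
    [0,-2.5,0,0,0,0,2.8],
    [0,-1.5,0,0,0,0,2.8],
    [0,0,0,0,0,0,2.8],
    [0,0,0,0,0,0,2.8]
  ]
}}

```text
clock: 22.45
position: [460.0, -7.3, 126.5]
ee_rot: [-1.223, 1.192, -1.192]
force: [-0.1, 0.6, -3.8]
width: 34.2
```

```bash
python3 -c "
from h import *
plan(644.4,99.9,120,-2.8)
cv2.imwrite('pics/side7.png',cv2.resize(manip.get_image('side')['frame'][100:300,150:350,::-1],None,fx=3,fy=3))"
```

```text
t 22.45 pos [460.   -7.3 126.5] w 34.2 F [-0.1  0.6 -3.8] 
 shift cm now [-10.28   0.61  18.69]  in goal axes [-11.61   0.65  17.89]  turn [0.001 0.073 0.002]
```

View pics/side7.png

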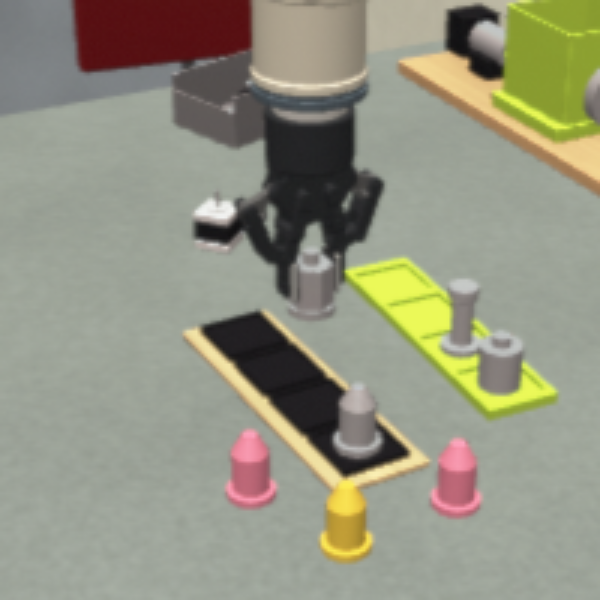

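{"op": "step_arm", "data": {
  "rows": [
    [0,0,0,0,0.07,0,2.8],
    [-1.3,0,2,0,0,0,2.8],
    [-2,0,3.1,0,0,0,2.8],
    [-2,0,3.1,0,0,0,2.8],
    [-2,0,3.1,0,0,0,2.8],
    [-2,0,3.1,0,0,0,2.8],
    [-1.3,0,2.2,0,0,0,2.8],
    [-0.8,0,1.3,0,0,0,2.8],
    [0,0,0,0,0,0,2.8],
    [0,0,0,0,0,0,2.8]
  ]
}}

```text
clock: 23.5
position: [643.3, 102.3, 110.4]
ee_rot: [-1.204, 1.262, -1.236]
force: [0.1, -0.1, -3.3]
width: 34.4
```

```bash
python3 -c "
from h import *
plan(644.4,99.9,20,-2.8)"
```

```text
t 23.5 pos [643.3 102.3 110.4] w 34.4 F [ 0.1 -0.1 -3.3] 
 shift cm now [0.21 9.04 0.33]  in goal axes [0.24 9.04 0.12]  turn [ 0.023 -0.001  0.003]
```

{"op": "step_arm", "data": {
  "rows": [
    [0.2,0.5,0.4,0.022,0,0,2.8],
    [0,1.5,0,0,0,0,2.8],
    [0,2,0,0,0,0,2.8],
    [0,1.5,0,0,0,0,2.8],
    [0,0.5,0,0,0,0,2.8],
    [0,0,0,0,0,0,2.8],
    [0,0,0,0,0,0,2.8]
  ]
}}

```text
clock: 24.2
position: [640.5, 96.6, 45.9]
ee_rot: [-1.193, 1.252, -1.246]
force: [0.7, 0.3, -4.1]
width: 33.8
```

```bash
python3 -c "
from h import *
plan(644.4,99.9,20,-2.8)"
```

```text
t 24.2 pos [640.5  96.6  45.9] w 33.8 F [ 0.7  0.3 -4.1] 
 shift cm now [-0.36  2.58  0.4 ]  in goal axes [-0.35  2.59  0.38]  turn [ 0.009 -0.003  0.004]
```

{"op": "step_arm", "data": {
  "rows": [
    [-0.3,0.5,0.4,0.008,0,0.004,2.8],
    [0,0.8,0,0,0,0,2.8],
    [0,0.7,0,0,0,0,2.8],
    [0,0.2,0,0,0,0,2.8],
    [0,0,0,0,0,0,2.8],
    [0,0,0,0,0,0,2.8]
  ]
}}

```text
clock: 24.8
position: [645.8, 99.6, 23.5]
ee_rot: [-1.182, 1.246, -1.248]
force: [0.8, 0.2, -3.7]
width: 34.2
```

```bash
python3 -c "
from h import *
plan(644.4,99.9,20,-2.8)"
```

```text
t 24.8 pos [645.8  99.6  23.5] w 34.2 F [ 0.8  0.2 -3.7] 
 shift cm now [-0.02  0.35 -0.14]  in goal axes [-0.02  0.35 -0.14]  turn [-0.002 -0.003 -0.   ]
```

{"op": "step_arm", "data": {
  "rows": [
    [0,0.2,-0.1,0,0,0,2.8],
    [0,0.1,0,0,0,0,2.8],
    [0,0.05,0,0,0,0,2.8],
    [0,0,0,0,0,0,2.8],
    [0,0,0,0,0,0,2.8]
  ]
}}

```text
clock: 25.3
position: [645.0, 99.7, 20.4]
ee_rot: [-1.181, 1.245, -1.249]
force: [-0.1, 0.4, -3.5]
width: 34.0
```

{"op": "step_arm", "data": {
  "rows": [
    [0,0.06,0,0,0,0,2.8],
    [0,0,0,0,0,0,2.8],
    [0,0,0,0,0,0,3.7],
    [0,0,0,0,0,0,4.3],
    [0,0,0,0,0,0,6],
    [0,0,0,0,0,0,8.5],
    [0,0,0,0,0,0,8.5],
    [0,0,0,0,0,0,8.5],
    [0,0,0,0,0,0,8.5]
  ]
}}

```text
clock: 26.2
position: [646.0, 99.8, 20.9]
ee_rot: [-1.179, 1.244, -1.25]
force: [-0.2, 0.6, 0.0]
width: 84.8
```

```bash
python3 -c "
from h import *
plan(464.7,-83.5,120,1.4)"
```

```text
t 26.2 pos [646.   99.8  20.9] w 84.8 F [-0.2  0.6  0. ] 
 shift cm now [ 19.25 -10.02 -17.1 ]  in goal axes [ 17.88  -9.91 -18.58]  turn [-0.006 -0.077 -0.001]
```

{"op": "step_arm", "data": {
  "rows": [
    [0,-2,0,0,0,0,8.5],
    [0,-3,0,0,0,0,8.5],
    [0,-3,0,0,0,0,8.5],
    [0,-2,0,0,0,0,8.5],
    [0,0,0,-0.006,-0.075,0,8.5],
    [2,0,-2,0,0,0,8.5],
    [3.5,0,-3.6,0,0,0,8.5],
    [3.5,0,-3.7,0,0,0,8.5],
    [3.5,0,-3.7,0,0,0,8.5],
    [3,0,-3,0,0,0,8.5],
    [1.3,0,-1.5,0,0,0,8.5],
    [0,0,0,0,0,0,8.5]
  ]
}}

```text
clock: 27.4
position: [470.3, -75.5, 124.8]
ee_rot: [-1.22, 1.187, -1.189]
force: [0.5, -0.2, 1.0]
width: 84.8
```

{"op": "step_arm", "data": {
  "rows": [
    [0,0,0,0,0,0,8.5]
  ]
}}

```text
clock: 27.5
position: [470.6, -75.8, 125.1]
ee_rot: [-1.219, 1.187, -1.19]
force: [0.2, 0.2, -1.0]
width: 84.9
```

```bash
python3 -c "
from h import *
plan(464.7,-83.5,25,1.4)
for n in('side',): cv2.imwrite('pics/%s8.png'%n,cv2.resize(manip.get_image(n)['frame'][130:300,150:350,::-1],None,fx=3.5,fy=3.5))"
```

```text
t 27.5 pos [470.6 -75.8 125.1] w 84.9 F [ 0.2  0.2 -1. ] 
 shift cm now [ 0.76 10.   -0.64]  in goal axes [ 0.76 10.01 -0.6 ]  turn [-0.003  0.003 -0.001]
```

View pics/side8.png

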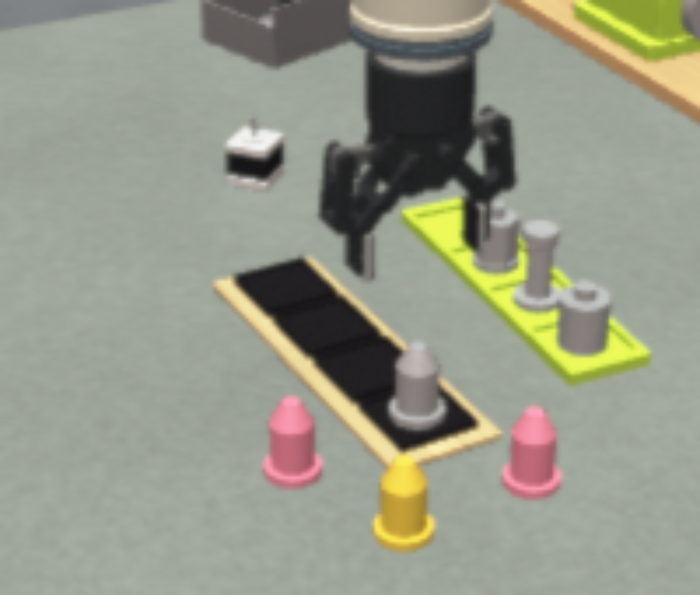

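```bash
python3 -c "
from h import *
d=dict(np.load('top0.npz'))
print(plane(d,[[312,264],[344,253],[342,217]],8).round(0))"
```

```text
[[ 357.  -94.    8.]
 [ 393. -192.    8.]
 [ 503. -184.    8.]]
```

{"op": "step_arm", "data": {
  "rows": [
    [0.75,0,-0.6,-0.003,0.003,0,8.5],
    [0,0,0,0,0,0,8.5],
    [0,0,0,0,0,0,8.5]
  ]
}}

```text
clock: 27.85
position: [466.3, -82.6, 124.9]
ee_rot: [-1.221, 1.189, -1.189]
force: [0.6, 0.8, -0.0]
width: 85.0
```

```bash
python3 -c "
from h import *
plan(464.7,-83.5,25,1.4)"
```

```text
t 27.85 pos [466.3 -82.6 124.9] w 85.0 F [ 0.6  0.8 -0. ] 
 shift cm now [ 0.09  9.99 -0.17]  in goal axes [ 0.09  9.99 -0.16]  turn [-0.001  0.003 -0.   ]
```

{"op": "step_arm", "data": {
  "rows": [
    [0.1,0.5,-0.2,0,0,0,8.5],
    [0,1.5,-0.1,0,0,0,8.5],
    [0,2,-0.1,0,0,0,8.5],
    [0,1.5,-0.1,0,0,0,8.5],
    [0,0.5,0,0,0,0,8.5],
    [0,0,0,0,0,0,8.5],
    [0,0,0,0,0,0,8.5]
  ]
}}

```text
clock: 28.55
position: [462.4, -82.9, 62.1]
ee_rot: [-1.221, 1.186, -1.188]
force: [-0.1, 0.0, -0.2]
width: 84.6
```

```bash
python3 -c "
from h import *
plan(464.7,-83.5,25,1.4)"
```

```text
t 28.55 pos [462.4 -82.9  62.1] w 84.6 F [-0.1  0.  -0.2] 
 shift cm now [0.07 3.71 0.22]  in goal axes [0.07 3.71 0.23]  turn [-0.002  0.005 -0.   ]
```

{"op": "step_arm", "data": {
  "rows": [
    [0.05,0.5,0.1,0,0.005,0,8.5],
    [0,1.2,0,0,0,0,8.5],
    [0,1.2,0,0,0,0,8.5],
    [0,0.6,0,0,0,0,8.5],
    [0,0,0,0,0,0,8.5],
    [0,0,0,0,0,0,8.5]
  ]
}}

```text
clock: 29.15
position: [466.1, -84.1, 28.0]
ee_rot: [-1.216, 1.185, -1.197]
force: [0.1, -0.7, -0.5]
width: 85.0
```

```bash
python3 -c "
from h import *
plan(464.7,-83.5,25,1.4)"
```

```text
t 29.15 pos [466.1 -84.1  28. ] w 85.0 F [ 0.1 -0.7 -0.5] 
 shift cm now [-0.06  0.3  -0.14]  in goal axes [-0.06  0.3  -0.14]  turn [-0.008 -0.001  0.002]
```

{"op": "step_arm", "data": {
  "rows": [
    [-0.05,0.3,-0.1,-0.008,0,0,8.5],
    [0,0,0,0,0,0,6.5],
    [0,0,0,0,0,0,5],
    [0,0,0,0,0,0,4],
    [0,0,0,0,0,0,3.5],
    [0,0,0,0,0,0,3.1],
    [0,0,0,0,0,0,2.5],
    [0,0,0,0,0,0,2.5],
    [0,0,0,0,0,0,2.5],
    [0,0,0,0,0,0,2.5],
    [0,0,0,0,0,0,2.5]
  ]
}}

```text
clock: 30.25
position: [465.9, -83.8, 26.4]
ee_rot: [-1.221, 1.19, -1.194]
force: [0.7, -1.0, 1.7]
width: 30.2
```

```bash
python3 -c "
from h import *
plan(464.7,-83.5,25,1.4)"
```

```text
t 30.25 pos [465.9 -83.8  26.4] w 30.2 F [ 0.7 -1.   1.7] 
 shift cm now [-0.03  0.13 -0.12]  in goal axes [-0.03  0.14 -0.12]  turn [-0.001 -0.001  0.003]
```

{"op": "step_arm", "data": {
  "rows": [
    [0,0,0,0,0,0,2.5],
    [0,-1,0,0,0,0,2.5],
    [0,-2,0,0,0,0,2.5],
    [0,-2.5,0,0,0,0,2.5],
    [0,-2.5,0,0,0,0,2.5],
    [0,-1.5,0,0,0,0,2.5],
    [0,0,0,0,0,0,2.5],
    [0,0,0,0,0,0,2.5]
  ]
}}

```text
clock: 31.05
position: [464.3, -83.1, 126.9]
ee_rot: [-1.222, 1.192, -1.193]
force: [0.6, -0.6, -3.0]
width: 30.6
```

```bash
python3 -c "
from h import *
plan(648,173.8,120,-2.8)
cv2.imwrite('pics/side9.png',cv2.resize(manip.get_image('side')['frame'][100:300,150:350,::-1],None,fx=3,fy=3))"
```

```text
t 31.05 pos [464.3 -83.1 126.9] w 30.6 F [ 0.6 -0.6 -3. ] 
 shift cm now [-25.25   0.62  18.97]  in goal axes [-26.56   0.69  17.09]  turn [0.001 0.072 0.002]
```

View pics/side9.png

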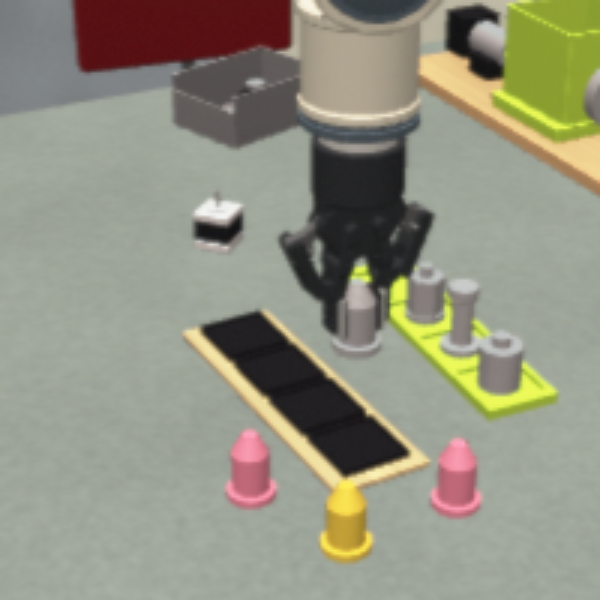

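{"op": "step_arm", "data": {
  "rows": [
    [-1,0,0,0,0.07,0,2.5],
    [-3,0,0,0,0,0,2.5],
    [-4,0,0.5,0,0,0,2.5],
    [-4,0,1,0,0,0,2.5],
    [-4,0,1.5,0,0,0,2.5],
    [-4,0,2.5,0,0,0,2.5],
    [-3,0,3,0,0,0,2.5],
    [-2,0,3,0,0,0,2.5],
    [-0.8,0,3,0,0,0,2.5],
    [0,0,2.2,0,0,0,2.5],
    [0,0,0,0,0,0,2.5],
    [0,0,0,0,0,0,2.5]
  ]
}}

```text
clock: 32.3
position: [641.6, 176.9, 108.6]
ee_rot: [-1.205, 1.262, -1.238]
force: [-0.7, -0.2, -3.1]
width: 30.5
```

```bash
python3 -c "
from h import *
plan(648,173.8,20.4,-2.8)"
```

```text
t 32.3 pos [641.6 176.9 108.6] w 30.5 F [-0.7 -0.2 -3.1] 
 shift cm now [0.23 8.81 0.86]  in goal axes [0.27 8.82 0.65]  turn [ 0.023 -0.002  0.005]
```

{"op": "step_arm", "data": {
  "rows": [
    [0.2,0.5,0.9,0.022,0,0.004,2.5],
    [0,1.5,0,0,0,0,2.5],
    [0,2,0,0,0,0,2.5],
    [0,1.5,0,0,0,0,2.5],
    [0,0.3,0,0,0,0,2.5],
    [0,0,0,0,0,0,2.5],
    [0,0,0,0,0,0,2.5]
  ]
}}

```text
clock: 33.0
position: [643.7, 173.3, 43.5]
ee_rot: [-1.195, 1.254, -1.243]
force: [0.7, -0.2, -2.2]
width: 30.5
```

```bash
python3 -c "
from h import *
plan(648,173.8,20.4,-2.8)"
```

```text
t 33.0 pos [643.7 173.3  43.5] w 30.5 F [ 0.7 -0.2 -2.2] 
 shift cm now [-0.08  2.31  0.46]  in goal axes [-0.08  2.31  0.43]  turn [ 0.011 -0.002  0.003]
```

{"op": "step_arm", "data": {
  "rows": [
    [0,0.4,0.4,0.01,0,0.003,2.5],
    [0,0.7,0,0,0,0,2.5],
    [0,0.6,0,0,0,0,2.5],
    [0,0.2,0,0,0,0,2.5],
    [0,0,0,0,0,0,2.5],
    [0,0,0,0,0,0,2.5]
  ]
}}

```text
clock: 33.6
position: [649.0, 173.3, 24.6]
ee_rot: [-1.182, 1.245, -1.247]
force: [0.5, 0.4, -2.2]
width: 30.0
```

```bash
python3 -c "
from h import *
plan(648,173.8,20.4,-2.8)"
```

```text
t 33.6 pos [649.  173.3  24.6] w 30.0 F [ 0.5  0.4 -2.2] 
 shift cm now [-0.05  0.42 -0.11]  in goal axes [-0.05  0.42 -0.1 ]  turn [-0.003 -0.002 -0.001]
```

{"op": "step_arm", "data": {
  "rows": [
    [0,0.25,-0.1,0,0,0,2.5],
    [0,0.1,0,0,0,0,2.5],
    [0,0.05,0,0,0,0,2.5],
    [0,0,0,0,0,0,2.5],
    [0,0,0,0,0,0,2.5]
  ]
}}

```text
clock: 34.1
position: [648.2, 173.4, 20.7]
ee_rot: [-1.181, 1.245, -1.247]
force: [-0.4, 0.4, -2.8]
width: 30.1
```

{"op": "step_arm", "data": {
  "rows": [
    [0,0.06,0,0,0,0,2.5],
    [0,0,0,0,0,0,2.5],
    [0,0,0,0,0,0,3.4],
    [0,0,0,0,0,0,4],
    [0,0,0,0,0,0,6],
    [0,0,0,0,0,0,8.5],
    [0,0,0,0,0,0,8.5],
    [0,0,0,0,0,0,8.5],
    [0,0,0,0,0,0,8.5]
  ]
}}

```text
clock: 35.0
position: [649.0, 173.6, 21.0]
ee_rot: [-1.18, 1.244, -1.248]
force: [0.7, 0.7, -0.2]
width: 84.7
```

{"op": "step_arm", "data": {
  "rows": [
    [0,-2,0,0,0,0,8.5],
    [0,-3,0,0,0,0,8.5],
    [0,-3,0,0,0,0,8.5],
    [0,-3,0,0,0,0,8.5],
    [0,-3,0,0,0,0,8.5],
    [-3,0,-3,0,0,0,8.5],
    [-4,0,-3,0,0,0,8.5],
    [-4,0,-3,0,0,0,8.5],
    [-4,0,-3,0,0,0,8.5],
    [-4,0,-2,0,0,0,8.5],
    [-3,0,-1,0,0,0,8.5],
    [0,0,0,0,0,0,8.5]
  ]
}}

```text
clock: 36.2
position: [505.9, 407.1, 167.1]
ee_rot: [-1.175, 1.246, -1.25]
force: [0.4, -0.4, 0.7]
width: 84.8
```

Run:
```python
from h import *
D={}
for n in('top','side'):
    d=manip.get_image(n);D[n]=d;cv2.imwrite(f'pics/{n}10.png',d['frame'][...,::-1])
d=D['top'];f=d['frame'];hsv=cv2.cvtColor(f,cv2.COLOR_RGB2HSV)
rc=np.array([642.5,62.9]);a=np.radians(-2.83);bx=np.array([np.cos(a),np.sin(a)]);by=np.array([-bx[1],bx[0]])
for n,y,z in zip("adcb",(111,37,-37,-111),(14,34,14,50)):
    tc=rc+by*y
    q=np.float32([[*(tc+sx*bx*34+sy*by*34),11] for sx,sy in((1,1),(1,-1),(-1,-1),(-1,1))])
    m=np.zeros(f.shape[:2],np.uint8);cv2.fillConvexPoly(m,proj(d,q).round().astype(int),1)
    g=(m>0)&(hsv[...,1]<90)
    cs,_=cv2.findContours(g.astype(np.uint8),cv2.RETR_EXTERNAL,cv2.CHAIN_APPROX_NONE)
    if not cs: print(n,"none"); continue
    c=max(cs,key=cv2.contourArea)[:,0]
    P=plane(d,c,z)[:,:2].astype(np.float32);cen,r=cv2.minEnclosingCircle(P)
    print(n,np.round(cen,1),"r",round(r,1),"off",np.round([(cen-tc)@bx,(cen-tc)@by],1))
```

```text
a [647.2 172.9] r 21.3 off [-0.8 -0.9]
d [643.1  98.1] r 22.2 off [-1.1 -1.8]
c [642.3  27.2] r 22.6 off [1.5 1.3]
b [634.8 -47.3] r 21.7 off [-2.2  0.5]
```

View pics/top10.png

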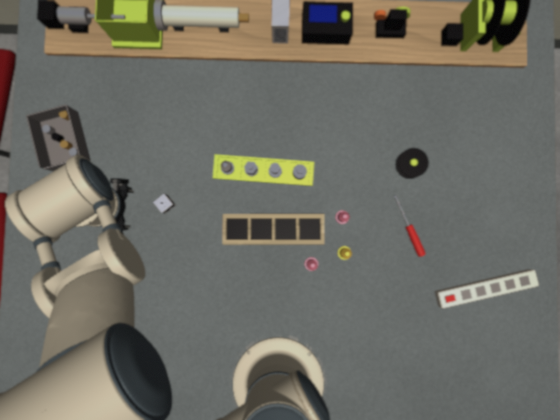

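View pics/side10.png

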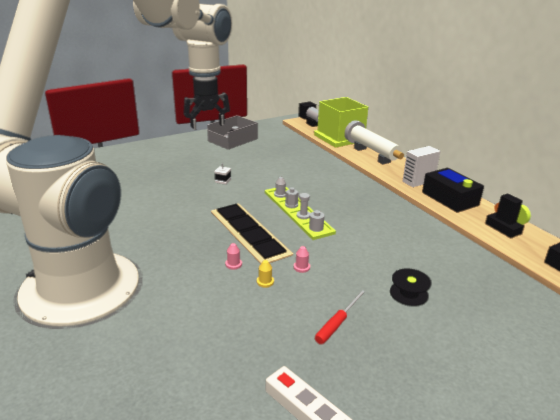

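All four dies stand within about 2 mm of their pocket centres: top view (227,167), (251,169), (275,171), (300,172). The order from the left is a, d, c, b. The motor, spool and screwdriver have not moved, and the arm is clear of everything.

{"op": "step_arm", "data": {
  "rows": [
    [0,0,0,0,0,0,8.5],
    [0,0,0,0,0,0,8.5],
    [0,0,0,0,0,0,8.5]
  ]
}}

```text
clock: 36.6
position: [508.3, 401.5, 166.9]
ee_rot: [-1.175, 1.249, -1.255]
force: [0.0, -0.6, 0.2]
width: 85.1
```

```bash
python3 -c "
from bench import manip
print(manip.sign_off())"
```

```text
the job is handed in; nothing more can be done
None
```

I moved all four dies into the rack in reverse order and handed the job in after about 37 s of the 112 s allowed. The starting row, left to right, was b, c, d, a; the rack now reads a, d, c, b.

- **Placement:** in the last top picture, each die measured within about 2.5 mm of its pocket centre, both along and across the rack (limit 15 mm). I did not measure height. Each die was let go at about its floor height.
- **Upright:** in the side picture all four dies stand upright.
- **Bystanders:** the motor, spool and screwdriver look unmoved in both views. I checked this by eye, not by measurement.
- **Arm:** it ended well clear, touching nothing.
- **Disagreements:** the finger opening on b read 39.5 mm against the given 42 mm, a read 30 mm against 32, and c read 23.7 mm against 22; d read 34.5 mm against 35. All four grasps held. The side-view outline put the rack up to about 9 mm off the top-view one, because it includes the rack's side faces; I used the top view.

No check failed. The hand-in gives no verdict, so I can't say how it was judged.

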